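# Unhook the dipping basket and seat it in the ultrasonic cleaner

### The job

Take the steel dipping basket off its hook and set it down gently, upright and fully home, in the open well of the ultrasonic cleaner, then let go. The hook is adjustable and has been left leaning by an unknown amount, so ease the basket's bar up along it by feel, never forcing it against the hook, past the tip before you draw it away; keep the basket level all the while, so that the rings in it stay put. Do not touch the hook stand with the gripper, and leave everything else on the bench where it is.

Things in the scene. Friction and masses are not known exactly. Their poses are not given: they have to be found in the camera images.
- basket: open steel wire basket, 70 (its x) x 86 (its y) x 40 mm high, 0.15 to 0.29 kg. Two flat uprights (6 mm in x, at y = +-38.5 mm) rise to 224 mm, joined by a round hanging bar and, above it, a black grip. Origin: centre of its underside, z up; 18 mm above the bench at the start, when it hangs by the bar in the hook and can swing a little. Same when turned half round.
- basket_bar (a point): middle of the basket's hanging bar, on the bar's axis, 132 mm above the basket's underside; the bar is round polished steel, 6 mm thick, along the basket's y; axes as the basket's
- basket_grip (a point): centre of the basket's black grip, a flat-sided block 14 mm (x) x 74 mm (y) x 24 mm (z), 80 mm above the bar's axis and 212 mm above the basket's underside; pinch it from above across its 14 mm (the basket's x), firmly (about 40 N)
- stand: fixed hook stand: base plate 200 x 100 x 6 mm, a 136 mm high post 125 mm behind the hook, a level arm 14 mm wide (underside 122 mm above the bench) from post to hook. Origin on the bench under the hook's seat; x points from hook to post, so the basket comes away to -x. Over 7 N between basket and stand is forcing; the basket's weight resting on the hook is fine.
- hook_seat (a point): axis of the seated bar, 150 mm above the bench; axes as the stand's. The hook is a polished steel U 14 mm wide (y), a 10 mm slot between two 6 mm prongs, rising 42 mm (front, -x) and 46 mm (rear) from here along the prongs. The rigid U leans about this axis to -x or +x by any angle up to 0.45 rad, not measured: the bar must follow the slanting slot, up to 18 mm sideways.
- stand_arm (a point): underside of the stand's arm, straight under the hook's seat, 122 mm above the bench; axes as the stand's. The bar has to rise at least 50 mm to pass the tips; at about 64 mm of rise the basket's rim would meet this arm. Once past the tips, about 100 mm of level travel towards -x brings the basket out from under the hook
- cleaner: fixed ultrasonic cleaner, white housing 160 mm (x) x 190 mm (y) x 100 mm high with an open empty steel well in the middle of its top. Origin under the centre of the well, on the bench; control panel on its -x face. The cleaner and the hook stand stand one left and one right of the robot's middle, either way round
- well (a point): centre of the well's floor, 45 mm above the bench; the well is 80 mm (x) x 98 mm (y), 55 mm deep, upright walls; axes as the cleaner's. The basket's long side goes along the well's long side (y), 5 to 6 mm of play each side
- jar: small amber glass jar with a steel lid, 40 mm across, 55 mm tall, standing between the hook stand and the cleaner; bystander, origin at the centre of its underside
- spool: dark wire spool, 38 mm across, 40 mm tall, standing between the hook stand and the cleaner; bystander, origin at the centre of its underside
- wax_block: block of green carving wax, 45 x 30 x 22 mm, lying between the hook stand and the cleaner; bystander, origin at the centre of its underside
- screwdriver: screwdriver 150 mm long lying on the bench at the left front; bystander, origin at the centre of its underside
- caliper: caliper 200 mm long lying flat on the bench at the right front; bystander, origin at the centre of its underside
- mandrel_stand: steel ring mandrel on a round foot, 60 mm across, 120 mm tall, upright at the left; bystander, origin at the centre of its underside
- mug: blue mug, 85 mm tall, at the right; bystander, origin at the centre of its underside
- bangle: brass bangle, 68 mm across, 10 mm high, lying at the left; bystander, origin at the centre of its underside
Mind the look-alikes: they are no part of the job. Leave any green, purple or turquoise look-alike of the basket alone.

How it is judged:
By the outcome, as a careful person would: the job done as asked, in the order asked, and still so for the second after the job is handed in, with the robot touching nothing.
It also fails if it takes over 72 s, if anything falls off the work surface, if the arm or the gripper's body presses on something with over 40 N, if the wrist force passes 120 N, or if a joint passes its speed limit or range.

### The arm

A 6-joint arm with a two-finger parallel gripper is mounted at the origin on the work surface. World frame = base frame: x ahead of the robot, y to its left, z up, the work surface at z = 0. Lengths are in m, angles in rad, forces in N, time in s.
With the tool pointing down it reaches from about 0.425 to 0.925 m from the base axis. Payload 12.5 kg.
Tool frame: the origin (TCP) lies between the finger pads; the fingertips stand 25 mm ahead of it and the grasp point (between the pads) lies 6 mm ahead of it (robot.tcp_to_tips is the distance from the TCP to the fingertips, in m); z points along the fingers, y is the direction in which the jaws open and shut (so a half turn about z gives the same grasp; the last joint's range is limited). The gripper opens to 85 mm and grips with 20 to 120 N. Pads are 22 mm wide; open, the fingers measure 114 mm over their backs; the gripper's body (76 mm by 85 mm) begins 54 mm behind the grasp point. The pads swing forward as they close: fully open they stand 13 mm farther back than shut.
Start: joints at [-1.24, 0.491, 1.559, -0, 1.092, -0.106], TCP at [0.264, -0.566, 0.256] pointing down, gripper open.
Joint ranges: [-3.1, 3.1], [-0.84, 2.19], [0.05, 2.79], [-1.13, 4.28], [0.06, 2.93], [-2.69, 2.69]. Speed limits (rad/s): [2.22, 2.22, 2.79, 3.14, 3.14, 3.14].

### API

Orientations are given as a rotation vector (axis times angle).
In Python, from rig import robot gives the robot as it stands. The module is installed in compiled form; this text tells all that it offers.
- The arm moves only by the tool carry_out, never from a script. Its argument "series" is a list of rows, each a list of 6 numbers: the shift along the world's x, y, z scaled (see below), then the turn, a rotation vector about the world's x, y, z scaled (see below). A call has 1 to 20 rows; each row is the pose to reach, as a shift and turn from the pose commanded when the call began; what a row does not reach only later rows make up. The controller multiplies each number of a shift by 0.5 m and each number of a turn by 30 degrees. A row lasts 1/8 s, in which the tool goes at most 62.5 mm and 10.7 degrees, less where a joint would pass 70% of its speed; a pose out of reach is approached as far as the arm can. A call with a number of a shift or a turn outside -1 to 1 is refused whole. A call with a gripper value outside its range is refused whole. "jaw" is the opening, from 0 (shut) to 1 (fully open), set as the call begins (left out, the last holds). The fingers move at their own pace and stop on an object; "grip_force" is the grip in N (left out, the last holds). Time passes only in rows, so rows that repeat a pose let the fingers close. It gives the time, the measured TCP pose, the force and the opening at its end, in the units of the state.
- robot.state(): the state, without advancing time (a new reading comes with each control period).
- robot.snapshot(name): name is "side" or "top"; returns the picture (384x512x3 uint8, red, green, blue); there is no depth.
- robot.calibration(name): a dict with "fx", "fy", "cx", "cy" (pixels), "k1" (the pictures are not rectified: a ray, as slopes to the right and down, at radius r is drawn at 1 + k1 r^2 times it, then the intrinsics apply), "R" (3x3) and "t" (3): a world point X has camera coordinates R X + t. Camera axes: x right, y down, z forward; pixel columns grow to the right and rows downward; lengths in m; the calibration is good to about 2 mm. A picture is of the moment at which its call begins. calibration takes no time and is no camera call.
- robot.finish_job(): hands the job in, once; it reports no verdict.
Trained networks look in the newest picture that a camera, given by its name, has taken for a name from the list of things; names that differ only in an ending like _2 or _b are one class to them, and where a whole thing is asked for, a point or a joint stands for the part that bears it (a point fixed in the world has none). Each returns a list of dicts, best first, with "score" (0 to 1); they miss things now and then, are a little off and sometimes report something else, mostly with a low value. They report only what shows in the picture. A call takes as long as a camera call. They do not tell look-alikes from the thing itself.
- robot.look_for(camera, target): "point" ([x, y, z] in m, in world coordinates, good to about 4 mm: the middle of the surface that is visible of it).
- robot.masks_of(camera, target): "region" (384x512 bool, what is visible of it).
- robot.mark_of(camera, target): "point" ([x, y, z] in m, in world coordinates, good to about 4 mm: a listed point, or the origin of a listed thing).
The state is a dict: "t": time; "joint_positions": joint angles; "qvel": joint speeds; "tau": joint torques, N m; "ee_pos": TCP position; "eef_rot": TCP orientation; "force": force on the tool from outside, world axes, zero at the start; "moment": the same for the moment, N m; "gripper_width": finger opening in m.
Only numpy, scipy, OpenCV 4.12 (cv2) and the standard library are available. Lean on these libraries where they do the work, as an engineer would, in place of code of your own. Each camera call takes 0.05 s, during which the arm holds its last target. There are 200 camera calls.

## Working session

There is one attempt and no reset: what is moved stays moved. The work goes in short steps, Python scripts to look and compute and a tool call to move; the robot and the scene stay as the last step left them, time stands still between calls to the robot, and variables do not carry over. Pictures are saved under pics/ and viewed, about 8 in all and at most 12, crops included, and the job is handed in when it is done.

Besides the shell and the picture viewer there is one more tool, called after "Request:" as name([rows], argument=value, ...), one row to a line, values as JSON. carry_out: Moves the arm, as the interface text tells. Its arguments: {"type":"object","properties":{"series":{"type":"array"},"jaw":{"type":"number"},"grip_force":{"type":"number"}},"required":["series"]}

```bash
mkdir -p pics; cat > h.py <<'E'
import numpy as np, cv2
from rig import robot
def snap(cam,name,crop=None,scale=1):
    im=robot.snapshot(cam)
    im2=im if crop is None else im[crop[1]:crop[3],crop[0]:crop[2]]
    im2=cv2.resize(im2,None,fx=scale,fy=scale,interpolation=cv2.INTER_CUBIC)
    cv2.imwrite(f'pics/{name}.png',im2[:,:,::-1]); return im
def proj(cam,X):
    c=robot.calibration(cam); p=np.array(c["R"])@np.array(X)+np.array(c["t"])
    s=p[:2]/p[2]; s=s*(1+c["k1"]*(s@s)); return np.array([c["fx"]*s[0]+c["cx"],c["fy"]*s[1]+c["cy"]])
def ray(cam,uv):
    c=robot.calibration(cam); d=np.array([(uv[0]-c["cx"])/c["fx"],(uv[1]-c["cy"])/c["fy"]]); s=d.copy()
    for _ in range(30): s=d/(1+c["k1"]*(s@s))
    R=np.array(c["R"]); return -R.T@np.array(c["t"]), R.T@np.array([s[0],s[1],1])
def atz(cam,uv,z):
    o,d=ray(cam,uv); return o+d*(z-o[2])/d[2]
E
python3 - <<'E'
from h import *
np.set_printoptions(precision=4,suppress=True)
a=snap('side','a');b=snap('top','b')
for cam in('side','top'):
    print(cam, ray(cam,(256,192)))
    for n in ['basket','basket_bar','basket_grip','stand','hook_seat','cleaner','well','jar','spool','wax_block']:
        try: print(n,[(np.round(d['point'],4),round(d['score'],2)) for d in robot.mark_of(cam,n)])
        except Exception as e: print(n,e)
print(robot.state())
E
```

```text
side (array([-0.1055,  0.8473,  1.245 ]), array([ 0.3827, -0.5721, -0.7254]))
basket [(array([0.4005, 0.0125, 0.0014]), 0.94), (array([ 0.2456, -0.2443,  0.0022]), 0.67), (array([ 0.3709, -0.1599, -0.0011]), 0.62), (array([ 0.5987, -0.2223,  0.0178]), 0.59)]
basket_bar [(array([0.3999, 0.0067, 0.1298]), 0.88), (array([ 0.3666, -0.1589,  0.1311]), 0.81)]
basket_grip [(array([ 0.6029, -0.2104,  0.2293]), 0.89), (array([0.3943, 0.0064, 0.2095]), 0.69), (array([ 0.3678, -0.1551,  0.2104]), 0.63), (array([ 0.5356,  0.4491, -0.0008]), 0.3)]
stand [(array([ 0.5987, -0.2217,  0.005 ]), 0.79), (array([ 0.6008, -0.2202,  0.122 ]), 0.62)]
hook_seat [(array([ 0.6001, -0.2144,  0.1523]), 0.78), (array([ 0.6636, -0.0013,  0.0023]), 0.53)]
cleaner [(array([ 0.6174,  0.2424, -0.0007]), 0.67)]
well [(array([0.6175, 0.2425, 0.0442]), 0.84)]
jar [(array([ 0.5067,  0.0047, -0.0008]), 0.49)]
spool [(array([ 0.5818, -0.0048, -0.0028]), 0.64), (array([ 0.3599,  0.2995, -0.0011]), 0.45)]
wax_block [(array([ 0.6667, -0.0022,  0.0022]), 0.55), (array([0.6182, 0.2399, 0.0443]), 0.51)]
top (array([ 0.3308, -0.0
[... 714 characters left out ...]

well [(array([0.6152, 0.2431, 0.0475]), 0.81)]
jar [(array([0.5034, 0.0038, 0.0016]), 0.6), (array([ 0.602 , -0.2091,  0.2305]), 0.5)]
spool [(array([ 0.5807, -0.0073, -0.    ]), 0.51)]
wax_block [(array([ 0.6706, -0.0031, -0.0064]), 0.66)]
{'t': 1.1, 'joint_positions': array([-1.2396,  0.4909,  1.5589, -0.    ,  1.0917, -0.1056]), 'qvel': array([ 0.0015,  0.0018,  0.    ,  0.0001, -0.0006, -0.0022]), 'tau': array([ -0.0005, -61.8279, -26.1853,  -0.0002,   0.0002,  -0.0001]), 'ee_pos': array([ 0.2644, -0.5663,  0.2563]), 'eef_rot': array([3.0669, 0.6807, 0.    ]), 'force': array([ 0.8832,  0.447 , -0.5998]), 'moment': array([ 0.0287, -0.0331, -0.0102]), 'gripper_width': 0.08580441713062503}
```

View pics/a.png

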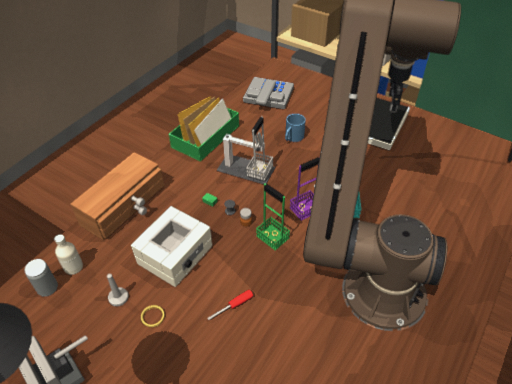

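View pics/b.png

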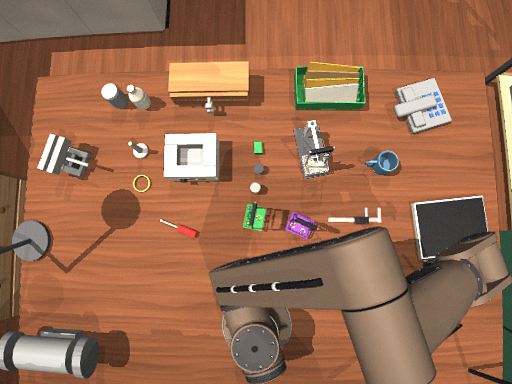

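```bash
python3 - <<'E'
from h import *
a=snap('side','c',(205,105,325,195),6)
b=robot.snapshot('top')
c1=cv2.resize(b[110:190,280:350],None,fx=6,fy=6,interpolation=cv2.INTER_CUBIC)
c2=cv2.resize(b[120:200,155:225],None,fx=6,fy=6,interpolation=cv2.INTER_CUBIC)
a2=a[105:195,205:325]
cv2.imwrite('pics/d.png',np.hstack([c1,c2[:480]])[:,:800,::-1])
E
```

```text
(no output)
```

View pics/c.png

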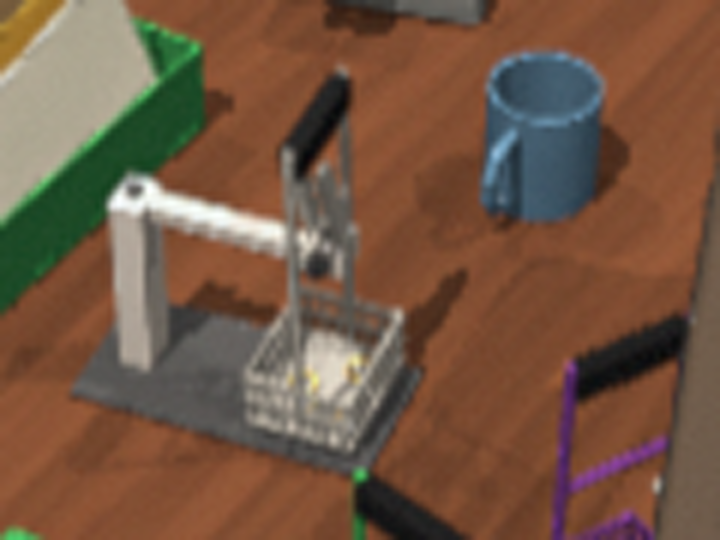

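View pics/d.png

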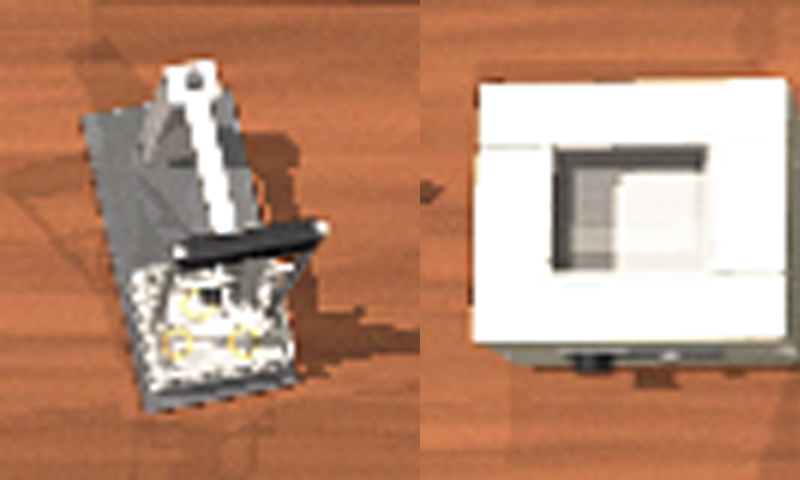

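```bash
python3 - <<'E'
from h import *
np.set_printoptions(precision=4,suppress=True)
T=lambda p,o,z: atz('top',(p[0]/6+o[0],p[1]/6+o[1]),z)
def yaw(a,b): d=b-a; return np.degrees(np.arctan2(d[1],d[0]))
S=(280,110)
P=[T(p,S,.006) for p in [(83,115),(232,90),(296,385),(147,410)]]
print('plate',P, np.mean(P,0),'yawx',yaw(P[3],P[0]),yaw(P[2],P[1]),'y',yaw(P[1],P[0])-90,yaw(P[2],P[3])-90, np.linalg.norm(P[0]-P[1]),np.linalg.norm(P[0]-P[3]))
G=[T(p,S,.230) for p in [(178,252),(324,228)]]
print('grip',G,np.mean(G,0),yaw(G[1],G[0])-90,np.linalg.norm(G[0]-G[1]))
C=(155,120)
for z,pts in [(.1,[(62,82),(366,78),(366,342),(53,342)]),(.1,[(133,147),(286,147),(287,271),(131,271)])]:
    Q=[T(p,C,z) for p in pts]; print('cl',np.round(Q,4),np.mean(Q,0),yaw(Q[3],Q[0]),yaw(Q[2],Q[1]),yaw(Q[1],Q[0])-90,yaw(Q[2],Q[3])-90,np.linalg.norm(Q[0]-Q[1]),np.linalg.norm(Q[0]-Q[3]))
# masks-based yaw
for cam,n in [('top','basket_grip'),('top','stand'),('top','cleaner'),('top','basket')]:
    for d in robot.masks_of(cam,n)[:3]:
        m=d['region'].astype(np.uint8); print(n,round(d['score'],2),m.sum(),cv2.minAreaRect(cv2.findNonZero(m)) if m.sum() else None)
# overlay hook leans in side & top crops
a=robot.snapshot('side');b=robot.snapshot('top')
seat=np.array([.599,-.2185,.15]); y=np.radians(12)
ex=np.array([np.cos(y),np.sin(y),0]);ez=np.array([0,0,1])
out=[]
for img,cam,c in [(a,'side',(245,110,280,160)),(b,'top',(295,125,340,175))]:
    for L in [None,-.4,-.2,0,.2,.4]:
        k=8; w=cv2.resize(img[c[1]:c[3],c[0]:c[2]],(264,400),interpolation=cv2.INTER_CUBIC) if 0 else cv2.resize(img[c[1]:c[3],c[0]:c[2]],None,fx=k*.8 if cam=='side' else 5,fy=k*.8 if cam=='side' else 5,interpolation=cv2.INTER_CUBIC)
        f=k*.8 if cam=='side' else 5
        if L is not None:
            u=ez*np.cos(L)+ex*np.sin(L); v=ex*np.cos(L)-ez*np.sin(L)
            for off,h in [(-.008,.042),(.008,.046)]:
                p,q=[((proj(cam,seat+v*off+u*s)-c[:2]+.5)*f).astype(int) for s in (0,h)]
                cv2.line(w,p.tolist(),q.tolist(),(255,0,0),1)
        out.append((cam,w))
r1=np.hstack([w[:, :130] if 0 else cv2.resize(w,(133,290)) for c_,w in out if c_=='side'])
r2=np.hstack([cv2.resize(w,(133,148)) for c_,w in out if c_=='top'])
r=np.vstack([r1,r2]);print(r.shape)
cv2.imwrite('pics/e.png',r[:,:,::-1])
E
```

```text
plate [array([ 0.7415, -0.1459,  0.006 ]), array([ 0.7583, -0.2432,  0.006 ]), array([ 0.5633, -0.2794,  0.006 ]), array([ 0.5471, -0.184 ,  0.006 ])] [ 0.6525 -0.2131  0.006 ] yawx 11.092930350814223 10.50620874200858 y 9.824545551201211 9.597570495830439 0.09880051284155614 0.1980390985085904
grip [array([ 0.5961, -0.1756,  0.23  ]), array([ 0.6094, -0.2542,  0.23  ])] [ 0.6028 -0.2149  0.23  ] 9.548530009258684 0.0797657747292642
cl [[0.6991 0.3329 0.1   ]
 [0.6995 0.1453 0.1   ]
 [0.537  0.1423 0.1   ]
 [0.5376 0.332  0.1   ]] [0.6183 0.2381 0.1   ] 0.33752949371662555 1.0712184165218055 0.10797789408478309 -0.17712963371820933 0.18762440842695755 0.16150839950343826
cl [[0.6577 0.2871 0.1   ]
 [0.6568 0.1932 0.1   ]
 [0.5803 0.1907 0.1   ]
 [0.5808 0.2857 0.1   ]] [0.6189 0.2392 0.1   ] 1.0965277136522205 1.8442586595138524 -0.5383457561978418 -0.30715203380850653 0.0939771863074292 0.07683872053313169
basket_grip 0.94 479 ((301.336181640625, 226.2155303955078), (29.15003204345703, 19.30204963684082), 23.198591232299805)
basket_grip 0.93 599 ((318.9960021972656, 159.72799682617188), (24.686193466186523, 34.07767868041992), 79.69515228271484)
basket_grip 0.84 463 ((254.0960235595703, 215.4720001220703), (19.140745162963867, 26.83281898498535), 10.304845809936523)
stand 0.87 839 ((309.9463195800781, 148.50994873046875), (55.68290328979492, 25.346824645996094), 79.50852966308594)
cleaner 0.79 2591 ((191.5, 157.0), (48.0, 55.0), 90.0)
basket 0.96 472 ((253.7973175048828, 216.21620178222656), (19.72787857055664, 26.468238830566406), 9.462322235107422)
basket 0.89 449 ((301.4541320800781, 226.10491943359375), (28.17183494567871, 18.838485717773438), 23.629377365112305)
basket 0.83 460 ((317.6081237792969, 160.14865112304688), (23.837852478027344, 30.4138126373291), 80.53767395019531)
(438, 798, 3)
```

View pics/e.png

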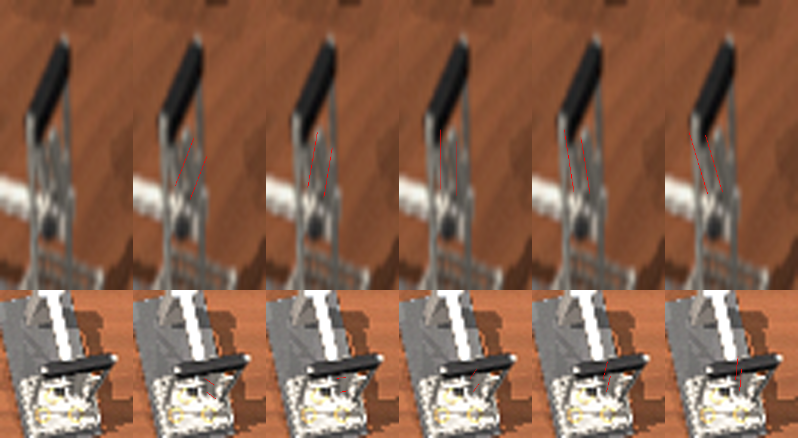

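```bash
python3 - <<'E'
from h import *
np.set_printoptions(precision=4,suppress=True)
acc={}
ims={'side':[],'top':[]}
for i in range(4):
    for cam in('side','top'):
        ims[cam].append(robot.snapshot(cam).astype(float))
        for n,ref in [('basket_grip',(.6,-.215)),('hook_seat',(.6,-.215)),('basket',(.6,-.215)),('well',(.617,.241))]:
            for d in robot.mark_of(cam,n):
                if np.hypot(*(np.array(d['point'][:2])-ref))<.02 : acc.setdefault((n,cam),[]).append(d['point']); break
for k,v in acc.items(): print(k,len(v),np.mean(v,0),np.std(v,0))
a=np.mean(ims['side'],0).astype(np.uint8)
f=12;c=(240,110,275,160)
w=cv2.resize(a[c[1]:c[3],c[0]:c[2]],None,fx=f,fy=f,interpolation=cv2.INTER_LANCZOS4)
cv2.imwrite('pics/f.png',w[:,:,::-1])
seat=np.array([.600,-.2150,.15]); y=np.radians(10)
ex=np.array([np.cos(y),np.sin(y),0]);ez=np.array([0,0,1])
for L in np.arange(-.45,.46,.15):
    u=ez*np.cos(L)+ex*np.sin(L); v=ex*np.cos(L)-ez*np.sin(L)
    print(round(L,2),[((proj('side',seat+v*o+u*s)-c[:2]+.5)*f).round() for o,s in [(-.008,0),(-.008,.042),(.008,0),(.008,.046)]])
print('grip ends',[((proj('side',np.array([.6,-.215,.23])+np.array([-np.sin(y),np.cos(y),0])*s)-c[:2]+.5)*f).round() for s in(-.037,.037)])
print(robot.state()['t'],robot.state()['force'])
E
```

```text
('basket_grip', 'side') 3 [ 0.6032 -0.2147  0.1582] [0.0019 0.0047 0.1009]
('hook_seat', 'side') 4 [ 0.6011 -0.2152  0.1523] [0.0013 0.0015 0.0011]
('basket', 'side') 3 [ 0.5995 -0.2204  0.017 ] [0.0007 0.0026 0.002 ]
('well', 'side') 4 [0.6185 0.2416 0.0439] [0.0004 0.0007 0.0009]
('basket_grip', 'top') 4 [ 0.6018 -0.211   0.2315] [0.0009 0.0011 0.0011]
('hook_seat', 'top') 4 [ 0.5991 -0.2178  0.1511] [0.0016 0.0004 0.0015]
('basket', 'top') 4 [ 0.6006 -0.2223  0.0182] [0.0011 0.0004 0.0015]
('well', 'top') 4 [0.6145 0.2435 0.0461] [0.0005 0.0025 0.0007]
-0.45 [array([231., 419.]), array([289., 335.]), array([185., 388.]), array([249., 295.])]
-0.3 [array([232., 416.]), array([272., 321.]), array([184., 390.]), array([227., 285.])]
-0.15 [array([233., 413.]), array([253., 309.]), array([183., 393.]), array([204., 278.])]
-0.0 [array([233., 410.]), array([233., 299.]), array([183., 396.]), array([182., 274.])]
0.15 [array([233., 407.]), array([213., 291.]), array([183., 399.]), array([160., 273.])]
0.3 [array([232., 404.]), array([192., 286.]), array([184., 403.]), array([140., 274.])]
0.45 [array([231., 400.]), array([172., 284.]), array([186., 406.]), array([121., 279.])]
grip ends [array([258., 113.]), array([154., 264.])]
3.5 [-0.2944  0.3839 -0.4082]
```

View pics/f.png

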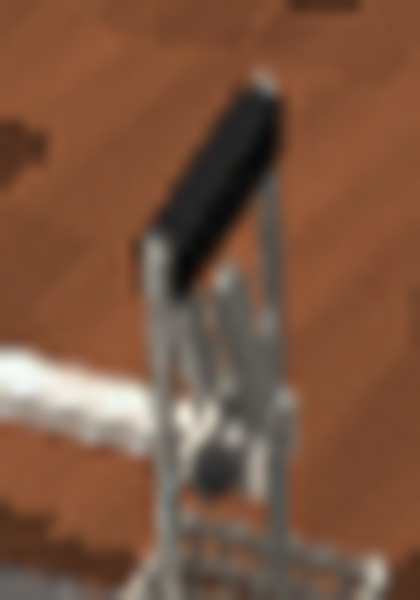

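```bash
python3 - <<'E'
from h import *
np.set_printoptions(precision=4,suppress=True)
f=12;c=(240,110)
y=np.radians(10);ey=np.array([-np.sin(y),np.cos(y),0])
for s in (.0385,-.0385):
    for z in (.242,.15,.075,.058):
        print(s,z,((proj('side',np.array([.6,-.215,z])+ey*s)-c+.5)*f).round())
# where do observed pixels lie on the plane x'=0 through seat (vertical plane containing ey)
ex=np.array([np.cos(y),np.sin(y),0]); p0=np.array([.6,-.215,0])
for n,uv in [('Ltop',(152,236)),('Llow',(168,560)),('Rtop',(265,80)),('Rmid',(268,180)),('Rlow',(280,560)),('hooktipF',(228,265)),('hookF_low',(262,400)),('disc',(215,465))]:
    o,d=ray('side',(uv[0]/f-.5+c[0],uv[1]/f-.5+c[1])); X=o+d*((p0-o)@ex)/(d@ex); 
    o2=o+d*((p0-o)@ey)/(d@ey)
    print(n,'in plane x=0: y',round((X-p0)@ey,4),'z',round(X[2],4),' in plane y=0: x',round((o2-p0)@ex,4),'z',round(o2[2],4))
E
```

```text
0.0385 0.242 [152. 233.]
0.0385 0.15 [155. 484.]
0.0385 0.075 [158. 674.]
0.0385 0.058 [158. 715.]
-0.0385 0.242 [261.  76.]
-0.0385 0.15 [260. 325.]
-0.0385 0.075 [259. 514.]
-0.0385 0.058 [259. 556.]
Ltop in plane x=0: y 0.0382 z 0.2409  in plane y=0: x 0.0172 z 0.2069
Llow in plane x=0: y 0.03 z 0.1134  in plane y=0: x 0.0135 z 0.0835
Rtop in plane x=0: y -0.0417 z 0.2383  in plane y=0: x -0.0176 z 0.273
Rmid in plane x=0: y -0.0443 z 0.2003  in plane y=0: x -0.0186 z 0.2384
Rlow in plane x=0: y -0.0553 z 0.0422  in plane y=0: x -0.0231 z 0.0966
hooktipF in plane x=0: y -0.0148 z 0.1907  in plane y=0: x -0.0064 z 0.2039
hookF_low in plane x=0: y -0.0404 z 0.1194  in plane y=0: x -0.0171 z 0.157
disc in plane x=0: y -0.0048 z 0.1222  in plane y=0: x -0.0021 z 0.1268
```

Request:
carry_out([
  [0,0,0.1,0,0,0.1],
  [0.07,0.07,0.2,0,0,0.3],
  [0.17,0.18,0.288,0,0,0.5],
  [0.27,0.28,0.288,0,0,0.7],
  [0.37,0.39,0.288,0,0,0.9],
  [0.47,0.49,0.288,0,0,1],
  [0.57,0.6,0.288,0,0,1],
  [0.63,0.66,0.288,0,0,1],
  [0.672,0.706,0.288,0,0,1],
  [0.672,0.706,0.288,0,0,1],
], jaw=0.6)

```text
t: 4.75
ee_pos: [0.6022, -0.2105, 0.3999]
eef_rot: [-2.783, -1.456, -0.0]
force: [0.2, -0.4, -0.0]
gripper_width: 0.051
```

Request:
carry_out([
  [0,0,0,0,0,0.33],
  [0,0,0,0,0,0.66],
  [0,0,0,0,0,1],
  [0,0,0,0,0,1],
])

```text
t: 5.25
ee_pos: [0.6001, -0.2139, 0.4004]
eef_rot: [2.318, 2.121, -0.0]
force: [-0.9, -0.7, 0.2]
gripper_width: 0.0512
```

Request:
carry_out([
  [0,0,0,0,0,0.25],
  [0,0,-0.05,0,0,0.5],
  [0,0,-0.1,0,0,0.5],
  [0,0,-0.15,0,0,0.5],
  [0,0,-0.18,0,0,0.5],
  [0,0,-0.2,0,0,0.5],
  [0,0,-0.2,0,0,0.5],
  [0,0,-0.2,0,0,0.5],
])

```text
t: 6.25
ee_pos: [0.6007, -0.2134, 0.3011]
eef_rot: [2.019, 2.406, 0.001]
force: [0.3, 1.5, 0.3]
gripper_width: 0.0511
```

```bash
python3 - <<'E'
from h import *
a=robot.snapshot('side');b=robot.snapshot('top')
A=cv2.resize(a[80:170,225:290],None,fx=6.5,fy=6.5,interpolation=cv2.INTER_CUBIC)
B=cv2.resize(b[120:185,290:345],None,fx=6.5,fy=6.5,interpolation=cv2.INTER_CUBIC)
B=cv2.copyMakeBorder(B,0,A.shape[0]-B.shape[0],0,0,cv2.BORDER_CONSTANT)
r=np.hstack([A,B]);print(r.shape);cv2.imwrite('pics/g.png',r[:,:,::-1])
E
```

```text
(585, 780, 3)
```

View pics/g.png

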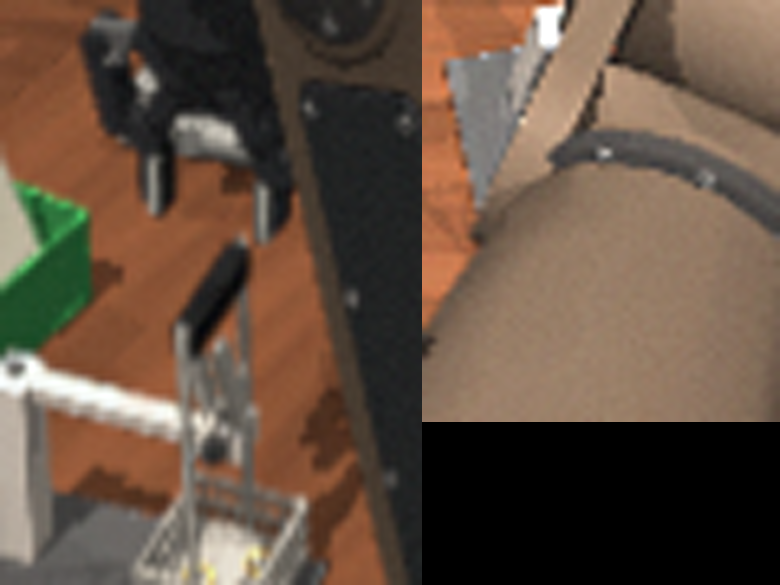

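Request:
carry_out([
  [0,0,-0.03,0,0,0],
  [0,0,-0.06,0,0,0],
  [0,0,-0.09,0,0,0],
  [0,0,-0.11,0,0,0],
  [0,0,-0.12,0,0,0],
  [0,0,-0.12,0,0,0],
])

```text
t: 7.1
ee_pos: [0.6005, -0.2133, 0.2401]
eef_rot: [-2.019, -2.407, 0.0]
force: [0.5, 0.7, -0.1]
gripper_width: 0.0513
```

Request:
carry_out([
  [0,0,0,0,0,0],
  [0,0,0,0,0,0],
  [0,0,0,0,0,0],
  [0,0,0,0,0,0],
  [0,0,0,0,0,0],
  [0,0,0,0,0,0],
], jaw=0.3, grip_force=20)

```text
t: 7.85
ee_pos: [0.6004, -0.2133, 0.2403]
eef_rot: [2.019, 2.407, 0.0]
force: [0.6, -0.2, 1.1]
gripper_width: 0.0257
```

Request:
carry_out([
  [0,0,0,0,0,0],
  [0,0,0,0,0,0],
  [0,0,0,0,0,0],
  [0,0,0,0,0,0],
  [0,0,0,0,0,0],
  [0,0,0,0,0,0],
], jaw=0, grip_force=20)

```text
t: 8.6
ee_pos: [0.6005, -0.2133, 0.2404]
eef_rot: [2.019, 2.407, 0.0]
force: [0.8, -0.6, -0.3]
gripper_width: 0.0136
```

```bash
python3 - <<'E'
from h import *
F=[]
for i in range(6):
    robot.snapshot('side'); s=robot.state(); F.append(np.r_[s['force'],s['moment']])
print(np.mean(F,0).round(2),np.std(F,0).round(2),s['gripper_width'],s['t'])
E
```

```text
[ 0.74  0.37  0.4   0.07 -0.21  0.01] [0.45 0.22 0.45 0.03 0.05 0.03] 0.013502780051890342 8.9
```

Request:
carry_out([
  [0,0,0,0,0,0],
  [0,0,0,0,0,0],
  [0,0,0,0,0,0],
  [0,0,0.002,0,0,0],
  [0.001,0,0.004,0,0,0],
  [0.001,0,0.006,0,0,0],
  [0.002,0,0.008,0,0,0],
  [0.002,0,0.008,0,0,0],
], jaw=0, grip_force=40)

```text
t: 9.9
ee_pos: [0.6014, -0.2134, 0.2444]
eef_rot: [2.019, 2.407, 0.0]
force: [0.0, 0.3, -2.0]
gripper_width: 0.0132
```

```bash
cat > f.py <<'E'
from h import *
F=[]
for i in range(6):
    robot.snapshot('side'); s=robot.state(); F.append(np.r_[s['force'],s['moment']])
F=np.mean(F,0); e=np.array([.985,.174,0])
print('F',F[:3].round(2),'M',F[3:].round(3),'Fx_stand',(F[:3]@e).round(2),'My_stand',round(F[4]*.985-F[3]*.174,3),'w',round(s['gripper_width'],4),s['t'],s['ee_pos'].round(4))
E
python3 f.py
```

```text
F [-0.09 -0.28 -2.28] M [ 0.022 -0.008  0.011] Fx_stand -0.14 My_stand -0.011 w 0.0135 10.2 [ 0.6014 -0.2133  0.2443]
```

Request:
carry_out([
  [0,0,0,0.02,0.004,0],
  [0,0,0,0.04,0.008,0],
  [0,0,0,0.06,0.011,0],
  [0,0,0,0.085,0.015,0],
  [0,0,0,0.085,0.015,0],
  [0,0,0,0.085,0.015,0],
])

```text
t: 10.95
ee_pos: [0.6014, -0.2134, 0.2443]
eef_rot: [-1.997, -2.38, -0.045]
force: [0.2, -0.2, -2.3]
gripper_width: 0.013
```

```bash
python3 f.py; python3 - <<'E'
from h import *
np.set_printoptions(precision=4,suppress=True)
a=robot.snapshot('side')
c=(240,105);f=12
w=cv2.resize(a[105:165,240:280],None,fx=f,fy=f,interpolation=cv2.INTER_LANCZOS4).astype(np.uint8)
s=robot.state();y=np.radians(10);ey=np.array([-np.sin(y),np.cos(y),0]);g=np.array(s['ee_pos'])-[0,0,.010]
w2=w.copy()
for sg in(.0385,-.0385):
    p,q=[((proj('side',g+ey*sg+[0,0,z])-c+.5)*f).astype(int).tolist() for z in(0,-.17)]
    cv2.line(w2,p,q,(255,0,0),1)
cv2.imwrite('pics/i.png',cv2.resize(np.hstack([w,w2])[:,:,::-1],None,fx=.8,fy=.8))
E
```

```text
F [ 0.22  0.17 -2.09] M [-0.043 -0.009 -0.003] Fx_stand 0.25 My_stand -0.001 w 0.0135 11.25 [ 0.6014 -0.2133  0.2443]
```

View pics/i.png

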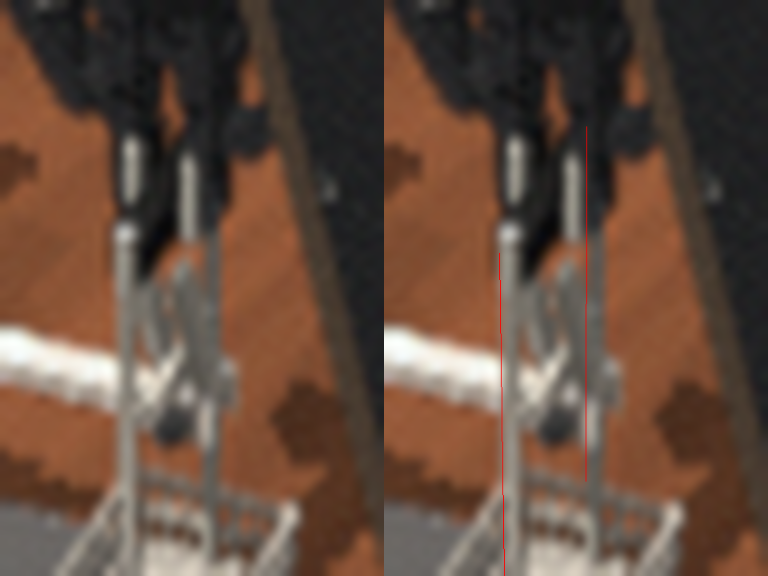

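Request:
carry_out([
  [0.0005,0,0.002,0,0,0],
  [0.001,0,0.005,0,0,0],
  [0.002,0.0005,0.008,0,0,0],
  [0.003,0.0005,0.012,0,0,0],
  [0.003,0.0005,0.012,0,0,0],
  [0.003,0.0005,0.012,0,0,0],
])

```text
t: 12.05
ee_pos: [0.6029, -0.2131, 0.2503]
eef_rot: [-1.996, -2.38, -0.045]
force: [-0.3, -0.1, -2.9]
gripper_width: 0.0133
```

```bash
python3 f.py
```

```text
F [-0.09 -0.08 -2.13] M [-0.041 -0.001  0.008] Fx_stand -0.1 My_stand 0.006 w 0.0132 12.35 [ 0.6029 -0.2131  0.2503]
```

Free; rise 10 mm, 2.4 mm sideways.

Request:
carry_out([
  [0.0005,0,0.002,0,0,0],
  [0.001,0,0.005,0,0,0],
  [0.002,0.0005,0.008,0,0,0],
  [0.003,0.0005,0.012,0,0,0],
  [0.003,0.0005,0.012,0,0,0],
  [0.003,0.0005,0.012,0,0,0],
])

```text
t: 13.1
ee_pos: [0.6044, -0.2128, 0.2563]
eef_rot: [-1.996, -2.38, -0.045]
force: [0.9, -0.2, -2.3]
gripper_width: 0.0133
```

```bash
python3 f.py
```

```text
F [ 0.15 -0.05 -2.39] M [-0.046  0.012  0.001] Fx_stand 0.14 My_stand 0.02 w 0.0133 13.4 [ 0.6044 -0.2128  0.2563]
```

Request:
carry_out([
  [0.0005,0,0.002,0,0,0],
  [0.001,0,0.005,0,0,0],
  [0.002,0.0005,0.008,0,0,0],
  [0.003,0.0005,0.012,0,0,0],
  [0.003,0.0005,0.012,0,0,0],
  [0.003,0.0005,0.012,0,0,0],
])

```text
t: 14.15
ee_pos: [0.6059, -0.2126, 0.2623]
eef_rot: [-1.996, -2.38, -0.045]
force: [-0.1, -0.0, -2.2]
gripper_width: 0.0127
```

```bash
python3 f.py
```

```text
F [-0.01  0.29 -2.45] M [-0.061 -0.003  0.007] Fx_stand 0.04 My_stand 0.007 w 0.0129 14.45 [ 0.6059 -0.2126  0.2623]
```

Request:
carry_out([
  [0.0005,0,0.002,0,0,0],
  [0.001,0,0.005,0,0,0],
  [0.002,0.0005,0.008,0,0,0],
  [0.0025,0.0005,0.01,0,0,0],
  [0.0025,0.0005,0.01,0,0,0],
  [0.0025,0.0005,0.01,0,0,0],
])

```text
t: 15.2
ee_pos: [0.6072, -0.2123, 0.2673]
eef_rot: [-1.996, -2.38, -0.045]
force: [-1.1, -0.7, -2.8]
gripper_width: 0.0128
```

```bash
python3 f.py
```

```text
F [-0.01  0.28 -2.31] M [-0.041 -0.009 -0.011] Fx_stand 0.04 My_stand -0.002 w 0.0133 15.5 [ 0.6072 -0.2123  0.2673]
```

Request:
carry_out([
  [0.0005,0,0.002,0,0,0],
  [0.001,0,0.005,0,0,0],
  [0.002,0.0005,0.008,0,0,0],
  [0.0025,0.0005,0.01,0,0,0],
  [0.0025,0.0005,0.01,0,0,0],
  [0.0025,0.0005,0.01,0,0,0],
])

```text
t: 16.25
ee_pos: [0.6084, -0.2121, 0.2723]
eef_rot: [-1.996, -2.38, -0.045]
force: [0.1, -1.0, -1.5]
gripper_width: 0.0131
```

```bash
python3 f.py
```

```text
F [ 0.19 -0.13 -2.02] M [-0.022 -0.007  0.007] Fx_stand 0.16 My_stand -0.003 w 0.0132 16.55 [ 0.6084 -0.2121  0.2723]
```

Request:
carry_out([
  [0.0005,0,0.002,0,0,0],
  [0.001,0,0.005,0,0,0],
  [0.002,0.0005,0.008,0,0,0],
  [0.0025,0.0005,0.01,0,0,0],
  [0.0025,0.0005,0.01,0,0,0],
  [0.0025,0.0005,0.01,0,0,0],
])

```text
t: 17.3
ee_pos: [0.6097, -0.2118, 0.2773]
eef_rot: [-1.996, -2.38, -0.045]
force: [0.0, -0.2, -2.4]
gripper_width: 0.0134
```

```bash
python3 f.py
```

```text
F [ 0.2  -0.02 -2.25] M [-0.045  0.011  0.016] Fx_stand 0.19 My_stand 0.018 w 0.0133 17.6 [ 0.6097 -0.2118  0.2773]
```

Request:
carry_out([
  [0.0005,0,0.002,0,0,0],
  [0.001,0,0.005,0,0,0],
  [0.002,0.0005,0.008,0,0,0],
  [0.0025,0.0005,0.01,0,0,0],
  [0.0025,0.0005,0.01,0,0,0],
  [0.0025,0.0005,0.01,0,0,0],
])

```text
t: 18.35
ee_pos: [0.6109, -0.2116, 0.2823]
eef_rot: [-1.996, -2.38, -0.045]
force: [-0.4, -0.1, -2.0]
gripper_width: 0.0132
```

```bash
python3 f.py
```

```text
F [-0.21  0.1  -1.97] M [-0.023  0.007  0.002] Fx_stand -0.19 My_stand 0.011 w 0.013 18.65 [ 0.6109 -0.2116  0.2823]
```

Request:
carry_out([
  [0.0005,0,0.002,0,0,0],
  [0.001,0,0.005,0,0,0],
  [0.002,0.0005,0.009,0,0,0],
  [0.003,0.0005,0.013,0,0,0],
  [0.003,0.0005,0.014,0,0,0],
  [0.003,0.0005,0.014,0,0,0],
])

```text
t: 19.4
ee_pos: [0.6124, -0.2113, 0.2893]
eef_rot: [-1.996, -2.38, -0.045]
force: [-0.7, -0.3, -3.0]
gripper_width: 0.0134
```

```bash
python3 f.py
```

```text
F [ 0.15  0.13 -2.37] M [-0.035 -0.001  0.03 ] Fx_stand 0.17 My_stand 0.005 w 0.0131 19.7 [ 0.6124 -0.2113  0.2893]
```

Request:
carry_out([
  [0.0005,0,0.003,0,0,0],
  [0.001,0,0.007,0,0,0],
  [0.001,0,0.011,0,0,0],
  [0.001,0,0.015,0,0,0],
  [0.001,0,0.016,0,0,0],
  [0.001,0,0.016,0,0,0],
])

```text
t: 20.45
ee_pos: [0.6129, -0.2113, 0.2973]
eef_rot: [-1.997, -2.38, -0.045]
force: [1.0, -0.7, -2.4]
gripper_width: 0.013
```

```bash
python3 f.py; python3 - <<'E'
from h import *
snap('side','j',(215,80,295,170),6.5)
E
```

```text
F [ 0.05 -0.25 -2.27] M [-0.031 -0.028 -0.008] Fx_stand 0.01 My_stand -0.022 w 0.0133 20.75 [ 0.6129 -0.2113  0.2973]
```

View pics/j.png

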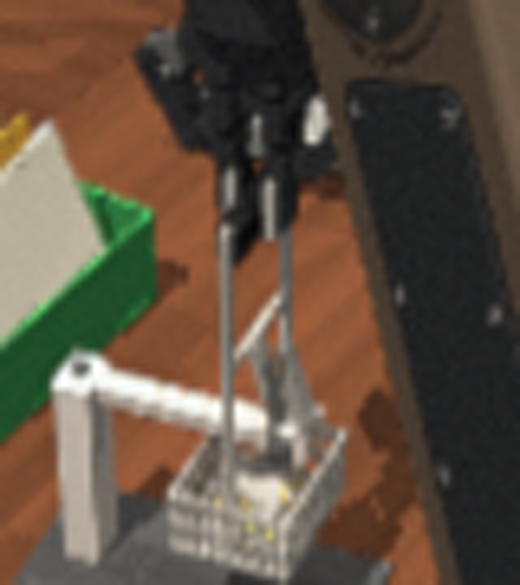

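Request:
carry_out([
  [-0.004,-0.001,0,0,0,0],
  [-0.014,-0.0025,0,0,0,0],
  [-0.024,-0.004,0,0,0,0],
  [-0.03,-0.005,0,0,0,0],
  [-0.03,-0.005,0,0,0,0],
])

```text
t: 21.42
ee_pos: [0.5977, -0.2139, 0.2975]
eef_rot: [-1.997, -2.38, -0.045]
force: [0.2, 1.2, -3.0]
gripper_width: 0.0132
```

Request:
carry_out([
  [-0.005,-0.001,0,0,0,0],
  [-0.018,-0.003,0,0,0,0],
  [-0.04,-0.007,0,0,0,0],
  [-0.064,-0.0113,0,0,0,0],
  [-0.088,-0.0155,0,0,0,0],
  [-0.112,-0.0197,0,0,0,0],
  [-0.136,-0.024,0,0,0,0],
  [-0.16,-0.0282,0,0,0,0],
  [-0.18,-0.0317,0,0,0,0],
  [-0.19,-0.0335,0,0,0,0],
  [-0.19,-0.0335,0,0,0,0],
])

```text
t: 22.8
ee_pos: [0.5028, -0.2307, 0.2974]
eef_rot: [-1.997, -2.38, -0.045]
force: [0.8, -0.1, -2.6]
gripper_width: 0.0131
```

```bash
python3 f.py
```

```text
F [ 0.03 -0.28 -2.55] M [-0.044  0.002  0.001] Fx_stand -0.01 My_stand 0.009 w 0.0127 23.1 [ 0.5031 -0.2305  0.2972]
```

Request:
carry_out([
  [0,0,0.006,0,0,0],
  [0,0,0.022,0,0,0],
  [0,0,0.047,0,0,0],
  [0,0,0.08,0,0,0],
  [0,0,0.115,0,0,0],
  [0,0,0.15,0,0,0],
  [0,0,0.185,0,0,0],
  [0,0,0.215,0,0,0],
  [0,0,0.24,0,0,0],
  [0,0,0.255,0,0,0],
  [0,0,0.26,0,0,0],
])

```text
t: 24.48
ee_pos: [0.5029, -0.2306, 0.4276]
eef_rot: [-1.996, -2.381, -0.045]
force: [-0.5, -0.1, -2.0]
gripper_width: 0.013
```

Request:
carry_out([
  [0.002,0.0084,0,0,0,0],
  [0.008,0.032,0,0,0,-0.01],
  [0.017,0.07,0,0,0,-0.03],
  [0.029,0.119,0,0,0,-0.05],
  [0.043,0.178,0,0,0,-0.08],
  [0.059,0.245,0,0,0,-0.11],
  [0.077,0.317,0,0,0,-0.14],
  [0.095,0.394,0,0,0,-0.17],
  [0.114,0.472,0,0,0,-0.2],
  [0.133,0.55,0,0,0,-0.23],
  [0.152,0.627,0,0,0,-0.255],
  [0.17,0.7,0,0,0,-0.28],
  [0.186,0.766,0,0,0,-0.3],
  [0.2,0.825,0,0,0,-0.31],
  [0.212,0.874,0,0,0,-0.318],
  [0.221,0.912,0,0,0,-0.323],
  [0.227,0.936,0,0,0,-0.323],
  [0.229,0.944,0,0,0,-0.323],
  [0.229,0.944,0,0,0,-0.323],
])

```text
t: 26.85
ee_pos: [0.6174, 0.2411, 0.4273]
eef_rot: [-2.192, -2.205, -0.049]
force: [-0.2, -0.3, -3.1]
gripper_width: 0.0137
```

Request:
carry_out([
  [0,0,-0.006,0,0,0],
  [0,0,-0.022,0,0,0],
  [0,0,-0.045,0,0,0],
  [0,0,-0.075,0,0,0],
  [0,0,-0.105,0,0,0],
  [0,0,-0.13,0,0,0],
  [0,0,-0.15,0,0,0],
  [0,0,-0.16,0,0,0],
  [0,0,-0.16,0,0,0],
  [0,0,-0.16,0,0,0],
])

```text
t: 28.1
ee_pos: [0.6175, 0.2415, 0.3478]
eef_rot: [-2.192, -2.205, -0.051]
force: [-0.1, 0.6, -2.1]
gripper_width: 0.0134
```

```bash
python3 f.py; python3 - <<'E'
from h import *
np.set_printoptions(precision=4,suppress=True)
a=robot.snapshot('side');b=robot.snapshot('top')
for cam in('side','top'):
    for n in('basket','basket_bar','basket_grip','well'):
        print(cam,n,[(np.round(d['point'],4),round(d['score'],2)) for d in robot.mark_of(cam,n)])
c=(125,170,215,275)
w=cv2.resize(a[c[1]:c[3],c[0]:c[2]],None,fx=5.5,fy=5.5,interpolation=cv2.INTER_CUBIC)
w2=cv2.resize(b[120:200,155:205],None,fx=5.5,fy=5.5,interpolation=cv2.INTER_CUBIC)
w2=cv2.copyMakeBorder(w2,0,w.shape[0]-w2.shape[0],0,0,cv2.BORDER_CONSTANT)
r=np.hstack([w,w2]);print(r.shape);cv2.imwrite('pics/k.png',r[:,:,::-1])
E
```

```text
F [-0.16 -0.37 -2.23] M [-0.046 -0.005 -0.001] Fx_stand -0.22 My_stand 0.003 w 0.0133 28.4 [0.6174 0.2414 0.3475]
side basket [(array([0.4005, 0.0115, 0.0028]), 0.89), (array([0.6154, 0.2432, 0.1231]), 0.83)]
side basket_bar [(array([0.6175, 0.2448, 0.2537]), 0.97), (array([0.398 , 0.0091, 0.1328]), 0.9), (array([ 0.6632, -0.0062,  0.0012]), 0.15)]
side basket_grip [(array([0.6651, 0.0017, 0.0011]), 0.67), (array([0.3964, 0.0048, 0.2135]), 0.63), (array([0.6154, 0.2428, 0.336 ]), 0.57)]
side well [(array([0.6186, 0.2426, 0.0422]), 0.73)]
top basket [(array([ 0.2477, -0.2476,  0.0018]), 0.91), (array([ 0.3675, -0.1641,  0.0008]), 0.79), (array([0.402, 0.008, 0.002]), 0.65), (array([0.6181, 0.2405, 0.1246]), 0.53)]
top basket_bar [(array([ 0.3649, -0.1572,  0.1334]), 0.93), (array([0.6175, 0.245 , 0.2583]), 0.87), (array([0.3972, 0.0106, 0.1323]), 0.67)]
top basket_grip [(array([ 0.2417, -0.2448,  0.217 ]), 0.86), (array([ 0.3704, -0.158 ,  0.213 ]), 0.81), (array([0.3974, 0.0102, 0.2122]), 0.58)]
top well [(array([0.6147, 0.2459, 0.0448]), 0.92)]
(578, 770, 3)
```

View pics/k.png

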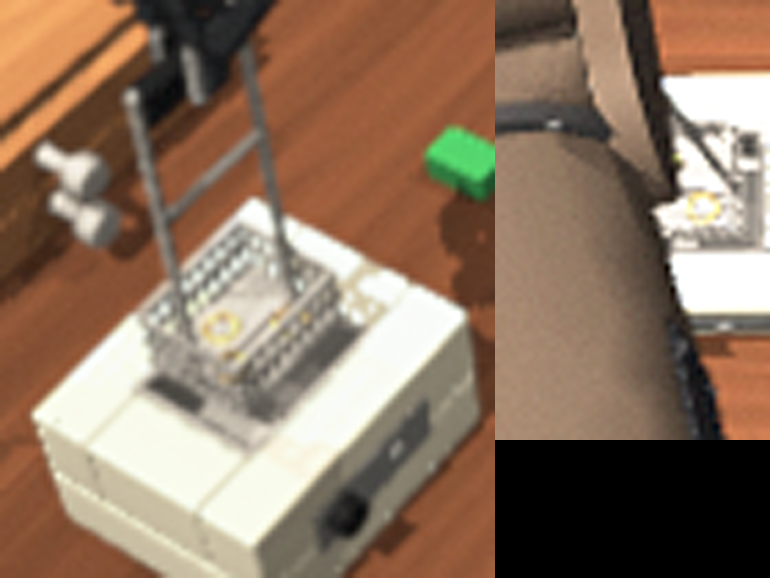

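Request:
carry_out([
  [0,0,-0.005,0,0,0],
  [0,0,-0.015,0,0,0],
  [0,0,-0.025,0,0,0],
  [0,0,-0.034,0,0,0],
  [0,0,-0.038,0,0,0],
  [0,0,-0.038,0,0,0],
])

```text
t: 29.65
ee_pos: [0.6174, 0.2414, 0.3282]
eef_rot: [-2.192, -2.205, -0.049]
force: [0.2, -0.0, -2.9]
gripper_width: 0.0132
```

```bash
python3 f.py; python3 - <<'E'
from h import *
a=robot.snapshot('side')
c=(125,190,215,265);f=8.8
w=cv2.resize(a[c[1]:c[3],c[0]:c[2]],None,fx=f,fy=f,interpolation=cv2.INTER_CUBIC)
def rect(ctr,hx,hy,z,yaw,col):
    C,S=np.cos(yaw),np.sin(yaw)
    P=[((proj('side',[ctr[0]+C*u-S*v,ctr[1]+S*u+C*v,z])-c[:2]+.5)*f).astype(int) for u,v in [(-hx,-hy),(hx,-hy),(hx,hy),(-hx,hy)]]
    cv2.polylines(w,[np.array(P)],True,col,1)
rect((.6177,.2415),.08,.095,.1,.005,(0,0,255))
rect((.6177,.2415),.04,.049,.1,.005,(255,0,0))
z=robot.state()['ee_pos'][2]-.2225
rect((.6175,.2415),.035,.043,z+.04,.005,(0,255,0))
print(w.shape,z);cv2.imwrite('pics/l.png',w[:,:,::-1])
E
```

```text
F [ 0.02  0.06 -1.9 ] M [-0.049  0.     0.007] Fx_stand 0.03 My_stand 0.009 w 0.0134 29.95 [0.6174 0.2414 0.3285]
(660, 792, 3) 0.10592902631465059
```

View pics/l.png

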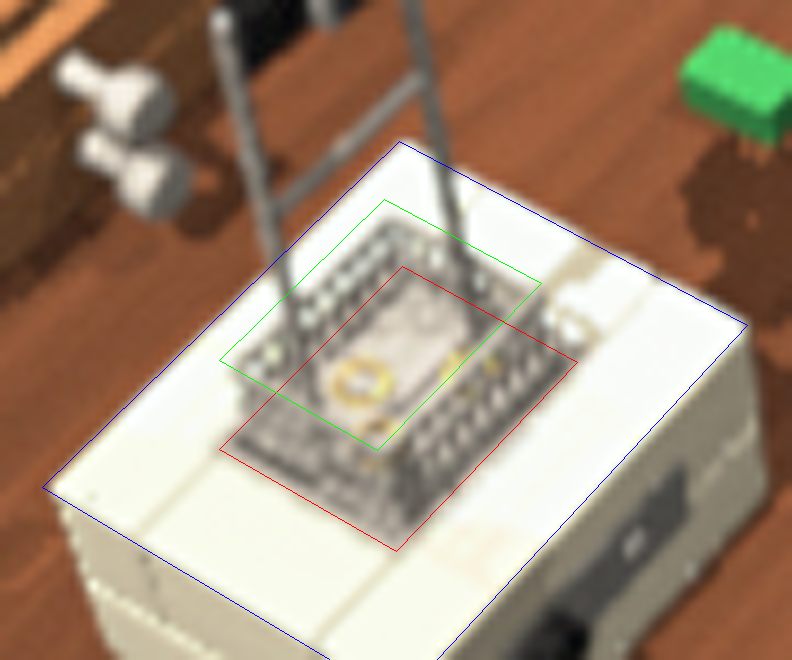

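Request:
carry_out([
  [0,0,-0.003,0,0,0],
  [0,0,-0.008,0,0,0],
  [0,0,-0.013,0,0,0],
  [0,0,-0.018,0,0,0],
  [0,0,-0.022,0,0,0],
  [0,0,-0.025,0,0,0],
  [0,0,-0.025,0,0,0],
])

```text
t: 30.88
ee_pos: [0.6174, 0.2414, 0.3157]
eef_rot: [-2.192, -2.205, -0.049]
force: [0.8, 0.0, -2.1]
gripper_width: 0.0132
```

```bash
python3 f.py
```

```text
F [-0.2   0.2  -2.13] M [-0.045  0.018  0.006] Fx_stand -0.16 My_stand 0.026 w 0.013 31.175 [0.6174 0.2414 0.3159]
```

Request:
carry_out([
  [0,0,-0.004,0,0,0],
  [0,0,-0.01,0,0,0],
  [0,0,-0.016,0,0,0],
  [0,0,-0.022,0,0,0],
  [0,0,-0.028,0,0,0],
  [0,0,-0.034,0,0,0],
  [0,0,-0.038,0,0,0],
  [0,0,-0.04,0,0,0],
  [0,0,-0.04,0,0,0],
])

```text
t: 32.3
ee_pos: [0.6174, 0.2414, 0.2958]
eef_rot: [-2.192, -2.205, -0.05]
force: [-0.2, -0.6, -2.1]
gripper_width: 0.0132
```

```bash
python3 f.py
```

```text
F [-0.15  0.28 -2.4 ] M [-0.033 -0.032 -0.001] Fx_stand -0.1 My_stand -0.026 w 0.0132 32.6 [0.6175 0.2414 0.2959]
```

Request:
carry_out([
  [0,0,-0.004,0,0,0],
  [0,0,-0.01,0,0,0],
  [0,0,-0.016,0,0,0],
  [0,0,-0.022,0,0,0],
  [0,0,-0.028,0,0,0],
  [0,0,-0.034,0,0,0],
  [0,0,-0.038,0,0,0],
  [0,0,-0.04,0,0,0],
  [0,0,-0.04,0,0,0],
])

```text
t: 33.72
ee_pos: [0.6174, 0.2414, 0.2758]
eef_rot: [-2.192, -2.205, -0.05]
force: [0.1, 0.3, -1.4]
gripper_width: 0.013
```

```bash
python3 f.py
```

```text
F [ 0.47 -0.23 -2.09] M [-0.054  0.003 -0.007] Fx_stand 0.43 My_stand 0.012 w 0.0129 34.025 [0.6174 0.2414 0.2759]
```

Request:
carry_out([
  [0,0,-0.002,0,0,0],
  [0,0,-0.005,0,0,0],
  [0,0,-0.008,0,0,0],
  [0,0,-0.011,0,0,0],
  [0,0,-0.013,0,0,0],
  [0,0,-0.014,0,0,0],
  [0,0,-0.014,0,0,0],
])

```text
t: 34.9
ee_pos: [0.6174, 0.2414, 0.2688]
eef_rot: [-2.192, -2.205, -0.05]
force: [0.7, -0.8, -2.6]
gripper_width: 0.0131
```

```bash
python3 f.py
```

```text
F [ 0.03  0.1  -1.89] M [-0.055  0.001 -0.014] Fx_stand 0.05 My_stand 0.01 w 0.013 35.2 [0.6175 0.2414 0.2689]
```

Request:
carry_out([
  [0,0,-0.001,0,0,0],
  [0,0,-0.002,0,0,0],
  [0,0,-0.002,0,0,0],
])

```text
t: 35.58
ee_pos: [0.6175, 0.2416, 0.2684]
eef_rot: [-2.192, -2.205, -0.051]
force: [-0.3, 1.0, 4.0]
gripper_width: 0.0132
```

```bash
python3 f.py
```

```text
F [-0.72  0.89  5.36] M [ 0.117  0.282 -0.014] Fx_stand -0.55 My_stand 0.258 w 0.0133 35.875 [0.6175 0.2416 0.2684]
```

Request:
carry_out([
  [0,0,-0.001,0,0,0],
  [0,0,-0.001,0,0,0],
])

```text
t: 36.12
ee_pos: [0.6176, 0.2417, 0.2684]
eef_rot: [-2.192, -2.205, -0.052]
force: [-1.7, 1.2, 7.9]
gripper_width: 0.0132
```

```bash
python3 f.py
```

```text
F [-1.58  1.75  9.06] M [0.163 0.422 0.038] Fx_stand -1.25 My_stand 0.387 w 0.0132 36.425 [0.6176 0.2417 0.2684]
```

Request:
carry_out([
  [0,0,0.001,0,0,0],
  [0,0,0.0018,0,0,0],
  [0,0,0.0018,0,0,0],
])

```text
t: 36.8
ee_pos: [0.6175, 0.2415, 0.2684]
eef_rot: [-2.192, -2.205, -0.05]
force: [-0.8, 0.9, 5.3]
gripper_width: 0.0128
```

```bash
python3 f.py
```

```text
F [-0.68  1.04  5.48] M [ 0.172  0.185 -0.001] Fx_stand -0.49 My_stand 0.152 w 0.013 37.1 [0.6175 0.2415 0.2684]
```

Request:
carry_out([
  [0,0,0,0,0,0],
  [0,0,0,0,0,0],
  [0,0,0,0,0,0],
  [0,0,0,0,0,0],
  [0,0,0,0,0,0],
  [0,0,0,0,0,0],
], jaw=0.25, grip_force=20)

```text
t: 37.85
ee_pos: [0.6174, 0.2414, 0.2682]
eef_rot: [-2.192, -2.205, -0.05]
force: [0.3, 0.1, 0.4]
gripper_width: 0.0215
```

Request:
carry_out([
  [0,0,0,0,0,0],
  [0,0,0,0,0,0],
  [0,0,0,0,0,0],
  [0,0,0,0,0,0],
  [0,0,0,0,0,0],
], jaw=0.5)

```text
t: 38.48
ee_pos: [0.6174, 0.2415, 0.2682]
eef_rot: [-2.192, -2.205, -0.05]
force: [0.9, 0.8, -1.0]
gripper_width: 0.0426
```

Released cleanly; rise straight up, then back away and look.

Request:
carry_out([
  [0,0,0.01,0,0,0],
  [0,0,0.03,0,0,0],
  [0,0,0.06,0,0,0],
  [0,0,0.1,0,0,0],
  [0,0,0.15,0,0,0],
  [0,0,0.2,0,0,0],
  [0,0,0.25,0,0,0],
  [0,-0.05,0.28,0,0,0],
  [0,-0.13,0.28,0,0,0],
  [0,-0.21,0.28,0,0,0],
  [0,-0.29,0.28,0,0,0],
  [0,-0.36,0.28,0,0,0],
  [0,-0.42,0.28,0,0,0],
  [0,-0.48,0.28,0,0,0],
  [0,-0.5,0.28,0,0,0],
  [0,-0.5,0.28,0,0,0],
])

```text
t: 40.48
ee_pos: [0.6172, -0.0092, 0.4085]
eef_rot: [-2.193, -2.204, -0.05]
force: [-0.5, 0.3, 0.4]
gripper_width: 0.0424
```

```bash
python3 f.py; python3 - <<'E'
from h import *
a=robot.snapshot('side');b=robot.snapshot('top')
for cam in('side','top'):
    for n in('basket','basket_bar','basket_grip','jar','spool','wax_block'):
        print(cam,n,[np.round(d['point'],4) for d in robot.mark_of(cam,n)][:4])
A=cv2.resize(a[170:275,125:215],None,fx=5,fy=5,interpolation=cv2.INTER_CUBIC)
B=cv2.resize(b[110:215,155:220],None,fx=5,fy=5,interpolation=cv2.INTER_CUBIC)
cv2.imwrite('pics/m.png',np.hstack([A,B])[:,:,::-1])
E
```

```text
F [-0.21 -0.15  0.11] M [ 0.003 -0.004 -0.007] Fx_stand -0.24 My_stand -0.004 w 0.0428 40.775 [ 0.6174 -0.0078  0.4083]
side basket [array([0.3985, 0.0129, 0.0014]), array([0.6179, 0.2423, 0.0474]), array([ 0.37  , -0.1598, -0.0025])]
side basket_bar [array([0.6156, 0.2469, 0.1765]), array([0.3989, 0.0088, 0.1314])]
side basket_grip [array([0.6182, 0.2421, 0.2582]), array([0.3986, 0.0034, 0.2112])]
side jar [array([ 6.010e-01, -2.178e-01, -3.000e-04]), array([ 6.651e-01, -1.100e-03,  3.000e-04]), array([0.5072, 0.0031, 0.0009])]
side spool [array([ 0.5831, -0.0038, -0.0039]), array([0.6162, 0.2421, 0.0443])]
side wax_block [array([ 0.6634, -0.0024,  0.0042]), array([ 0.5324,  0.4466, -0.0027])]
top basket [array([0.6195, 0.2432, 0.0477]), array([ 0.2465, -0.2439,  0.0013]), array([ 0.3677, -0.1635,  0.0023])]
top basket_bar [array([ 0.2436, -0.2458,  0.1317]), array([0.6136, 0.2421, 0.1784]), array([ 0.3666, -0.1574,  0.1334])]
top basket_grip [array([ 0.3718, -0.1575,  0.2134]), array([0.6216, 0.2441, 0.2591]), array([ 0.2397, -0.2442,  0.2186]), array([ 0.5983, -0.2176,  0.004 ])]
top jar [array([0.3585, 0.3001, 0.0025])]
top spool []
top wax_block []
```

View pics/m.png

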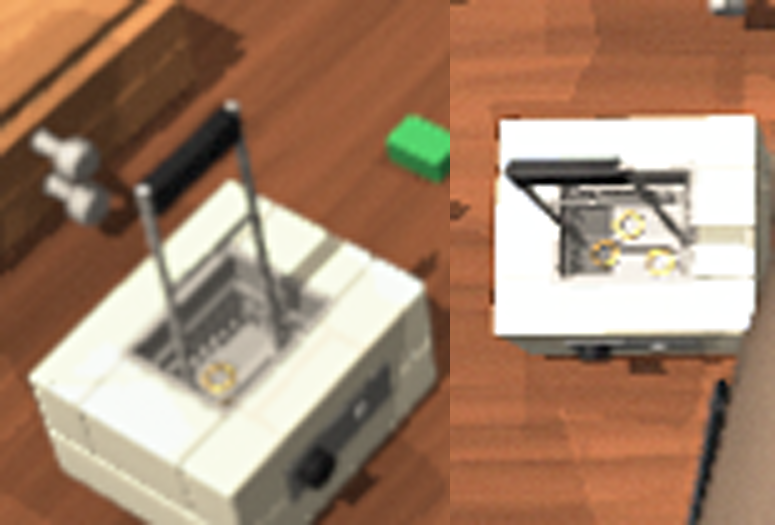

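```bash
python3 -c "
from rig import robot
print(robot.finish_job())"
```

```text
the job is handed in; nothing more can be done
None
```

The basket is off its hook and standing upright in the cleaner's well. I let go of it and handed the job in about 41 s into the 72 s allowed.

- **Lifting off:** I pinched the grip at 40 N. The basket was hanging about 0.045 rad off level, so I levelled it once it was 4 mm up. I then eased the bar up 57 mm in steps of 4–8 mm along a lean of about 0.24 rad towards the post. Sideways force stayed under about 0.5 N averaged at each stop, against the 7 N limit. The picture before drawing away showed the bar clear of the hook tips.
- **Setting down:** I lowered it into the well by feel and it met nothing until the floor. The floor contact peaked at about 11 N more than the basket's own weight. I eased that to about 8 N before opening the fingers, so there was still a light downward push at release.
- **Last checks:** The bar read 0.177–0.178 m high and the grip 0.258–0.259 m, against the 0.177 m and 0.257 m expected when the basket is fully home. The underside read 0.047–0.048 m against a floor at 0.045 m, which is within the detector's error. All three rings show in the basket, and the robot was touching nothing.
- **What I could not confirm:** The side camera put the jar, spool and wax block where they started. In the final top view the spool and wax block were not detected and the jar was misreported, so I have only the one camera for those. I did not re-check the other bystanders, but the arm went nowhere near them.

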